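# Mix the blue glaze and set up the border tile for painting

## Task

Get ready to paint the border tile: pick up the blue glaze jar and press it upright, centred, onto the mixer's sprung pad until the pad is fully down, keep it down for about two seconds, then stand the jar in the middle of the cork coaster. Lay the tile, pattern up, flat on the dark wooden painting stage between its brass stops. Set both down gently rather than dropping them, keep the jar upright throughout, and leave everything else where it is.

Things in the scene. Friction and masses are not known exactly. Their poses are not given: they have to be found in the camera images.
- jar_blue: the blue glaze jar, loose, about 0.2 kg: upright cylinder 52 mm in diameter from its base to 70 mm up, then a short neck and a 48 mm diameter cap, 95 mm tall in all, blue with a pale band near the base. Origin at the centre of its underside, z up. It stands in a row with the red jar, the green jar and the coaster, in any order, about 90 mm apart (60 mm or more)
- mixer: touch mixer, fixed: white box 120 mm (x) by 140 mm (y), 56 mm high, collar 92 mm in diameter up to 62 mm, with the sprung pad on top. Origin at the centre of its underside on the table, z up. It stands at either side of the table, the stage at the other
- pad_top (a point): centre of the upper face of the mixer's pad, a flat round black rubber disc 72 mm in diameter with an orange face, directly above the mixer's origin, 86 mm above the table when the pad is up; moves with the pad
- pad (a joint): how far the mixer's pad is pressed down, m: 0 = up, 0.010 = fully down at its stop. Spring: about 5 N to start moving it, about 11 N at the stop, returns by itself; the jar's weight alone does not press it
- coaster: round cork coaster, fixed flat on the table: 80 mm in diameter, 6 mm thick, cork with a dark metal edge. Origin at the centre of its underside, z up
- tile: border tile, loose, lying flat, pattern up, about 0.17 kg: 140 mm long (x) by 55 mm wide (y) by 10 mm thick, white glazed ceramic with blue and yellow diamonds. Origin at the centre of its underside, z up out of the pattern. Either end may lead
- stage: painting stage, fixed: dark wood board 190 mm (x) by 110 mm (y), 20 mm thick, with an L-shaped brass stop at each of the four corners of the tile's place. Origin at the centre of its underside on the table, z up
- stage_seat (a point): centre of the tile's place on the stage's upper face, 20 mm above the table; axes as the stage's. The stops leave a place 150 mm (x) by 65 mm (y) and rise 6 mm above the face; along the long sides they cover only the outer part (farther than 53 mm from the middle), so the middle 106 mm of each long side is open for fingers
- jar_red: red glaze jar, leave alone: loose, same shape as the blue one; origin at the centre of its underside
- jar_green: green glaze jar, leave alone: loose, same shape as the blue one; origin at the centre of its underside
- dome_ruby: terracotta-red ceramic bud, leave alone: pointed egg 60 mm in diameter, 90 mm tall, loose; origin at the centre of its underside
- dome_yellow: yellow ceramic bud, leave alone: same shape, 60 mm in diameter, 90 mm tall, loose; origin at the centre of its underside
- brush_pot: blue pot with brushes, leave alone: 76 mm in diameter, 100 mm tall, brushes to 225 mm, loose; origin at the centre of its underside
- bowl: white bowl, leave alone: 120 mm in diameter, 55 mm tall, loose; origin at the centre of its underside

How it is judged:
By the outcome, as a careful person would: the job done as asked, in the order asked, and still so for the second after the job is handed in, with the robot touching nothing.
It also fails if it takes over 62 s, if anything falls off the work surface, if the arm or the gripper's body presses on something with over 40 N, if the wrist force passes 120 N, or if a joint passes its speed limit or range.

## Robot

A 6-joint arm with a two-finger parallel gripper is mounted at the origin on the work surface. World frame = base frame: x ahead of the robot, y to its left, z up, the work surface at z = 0. Lengths are in m, angles in rad, forces in N, time in s.
With the tool pointing down it reaches from about 0.35 to 0.975 m from the base axis. Payload 4.9 kg.
Tool frame: the origin (TCP) lies midway between the tips of the shut fingers; the grasp point (between the pads) lies 19 mm behind it; z points along the fingers, y is the line along which they close (so a half turn about z gives the same grasp; the last joint's range is limited). The gripper opens to 85 mm and grips with 20 to 120 N. Pads are 22 mm wide; open, the fingers measure 114 mm over their backs; the gripper's body (76 mm by 85 mm) begins 54 mm behind the grasp point. The pads swing forward as they close: fully open they stand 13 mm farther back than shut.
Start: joints at [-1.463, 0.053, 1.613, -0, 1.476, -0.119], TCP at [0.141, -0.609, 0.231] pointing down, gripper open.
Joint ranges: [-3.01, 3.01], [-1.01, 2.22], [0.06, 2.58], [-1.02, 4.17], [0.09, 2.62], [-3.14, 3.14]. Speed limits (rad/s): [2.57, 2.57, 3.14, 3.14, 3.14, 3.14].

## Interface

Orientations are given as a unit quaternion [w, x, y, z].
In Python, from plant import manip gives the robot as it stands.
- The arm moves only by the shell command python3 shift.py 'ROWS'. ROWS is a JSON list of rows, 1 to 5 of them, each of 7 numbers: the opening from 0.0 (shut) to 1.0 (fully open), then dx, dy, dz in m, then a rotation vector rx, ry, rz in rad; each row shifts and turns the commanded pose from where the row before left it, along the tool's axes as they then stand; what a row does not reach is not made up. A row lasts 1/8 s, in which the tool goes at most 0.0625 m and 0.188 rad, less where a joint would pass 70% of its speed; a pose out of reach is approached as far as the arm can. The fingers move at their own pace and stop on an object; the grip force is fixed at half the most. Time passes only in rows, so rows that do not move let the fingers close. It prints the time, the measured TCP pose, the force, the opening and the grip force at its end.
- manip.state(): the state, without advancing time (a new reading comes with each control period).
- manip.grab_frame(name): name is "scene" or "top"; returns the picture (400x640x3 uint8, red, green, blue); there is no depth.
- manip.camera_params(name): a dict with "intrinsics" (3x3 intrinsics, pixels), "xyz" and "orientation" of the camera in the world. Camera axes: x right, y down, z forward; pixel columns grow to the right and rows downward; lengths in m; the calibration is good to about 2 mm. A picture is of the moment at which its call begins. camera_params takes no time and is no camera call.
- manip.job_done(): hands the job in; it is judged then, once.
The state is a dict: "time": time; "joint_pos": joint angles; "joint_vel": joint speeds; "joint_efforts": joint torques, N m; "tool_pos": TCP position; "tool_rot": TCP orientation; "contact_force": force on the tool from outside, world axes, zero at the start; "ft_torque": the same for the moment, N m; "gripper_width": opening from 0.0 (shut) to 1.0 (fully open); "grasp_force": force on a finger pad.
Only numpy, scipy, OpenCV 4.12 (cv2) and the standard library are available. Lean on these libraries where they do the work, as an engineer would, in place of code of your own. Each camera call takes 0.05 s, during which the arm holds its last target. There are 200 camera calls.

## Working session

There is one attempt and no reset: what is moved stays moved. The work goes in short steps, Python scripts to look and compute and a shell command to move; the robot and the scene stay as the last step left them, time stands still between calls to the robot, and variables do not carry over. Pictures are saved under pics/ and viewed, at most 10 in all, crops included, and the job is handed in when it is done.

```bash
ls; mkdir -p pics; python3 - <<'E'
from plant import manip
import cv2
for n in("scene","top"):
    p=manip.camera_params(n);print(n,p)
    cv2.imwrite(f"pics/{n}0.png",manip.grab_frame(n)[:,:,::-1])
print(manip.state())
E
```

```text
pics
plant.py
shift.py
scene {'intrinsics': array([[510.36536538,   0.        , 316.23100342],
       [  0.        , 510.36536538, 193.99444702],
       [  0.        ,   0.        ,   1.        ]]), 'xyz': array([ 1.10866175, -0.9082558 ,  1.00897481]), 'orientation': array([-0.40344226,  0.87401775,  0.24862309, -0.10730274])}
top {'intrinsics': array([[452.84846756,   0.        , 319.05377914],
       [  0.        , 452.84846756, 203.26931582],
       [  0.        ,   0.        ,   1.        ]]), 'xyz': array([ 0.31623561, -0.01029286,  1.43612935]), 'orientation': array([-0.0708731 ,  0.70456068, -0.70342978,  0.06130091])}
{'time': 0.1, 'joint_pos': array([-1.46297638e+00,  5.32598244e-02,  1.61414694e+00, -2.10612211e-05,
        1.47599133e+00, -1.18993522e-01]), 'joint_vel': array([-1.25537826e-03, -1.66260345e-03, -3.28738227e-03, -9.66592931e-04,
        3.71995862e-05,  7.16516967e-04]), 'joint_efforts': array([-2.44549719e-04, -3.94901884e+01, -3.71362209e+01, -1.00209220e-04,
        3.95140683e-03,  9.91248726e-06]), 'tool_pos': array([ 0.1404843 , -0.60843479,  0.23021101]), 'tool_rot': array([-9.02766472e-04,  9.93575827e-01,  1.13164754e-01, -5.43896310e-06]), 'contact_force': array([-0.39721093, -0.44515076, -0.49594701]), 'ft_torque': array([-6.85855390e-03,  2.70439643e-02, -3.77503788e-05]), 'grasp_force': 0.0, 'gripper_width': 0.9991389008020225}
```
View pics/top0.png

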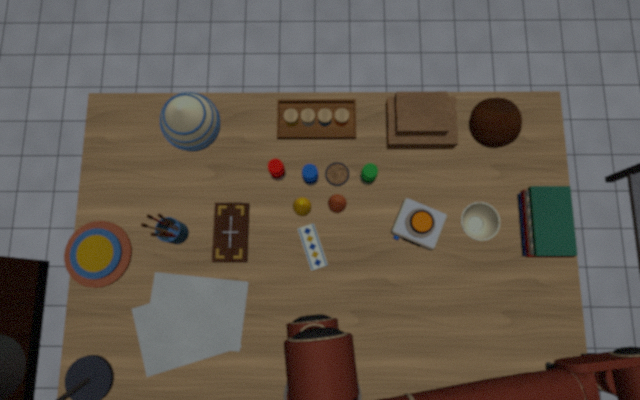

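View pics/scene0.png

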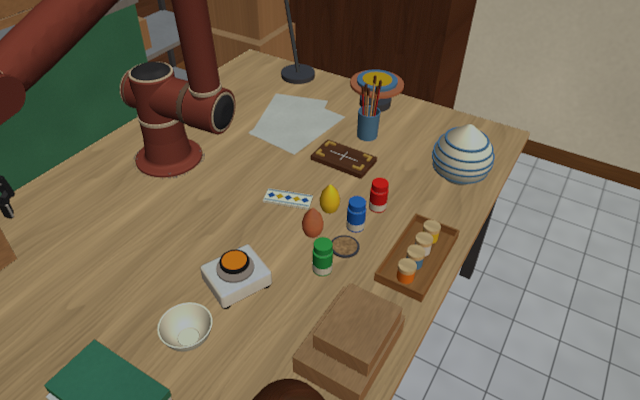

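The top view has the row red (277,168), blue (310,173), coaster (337,174), green (369,172). The stage is at (231,232), the tile at (313,247), the mixer pad at (421,222), and the buds at (302,206) and (337,203). The scene view agrees. I'll enlarge the working areas next.

```bash
python3 - <<'E'
import cv2
a=cv2.imread("pics/top0.png")
cv2.imwrite("pics/t1.png",cv2.resize(a[150:280,205:365],None,fx=4.5,fy=4.5,interpolation=cv2.INTER_CUBIC)) # 
b=a[190:260,380:460]; c=a[150:220,290:390]
b=cv2.resize(b,None,fx=4.4,fy=4.4,interpolation=cv2.INTER_CUBIC);c=cv2.resize(c,None,fx=4.4,fy=4.4,interpolation=cv2.INTER_CUBIC)
cv2.imwrite("pics/t2.png",cv2.hconcat([b,c]))
E
```

View pics/t1.png

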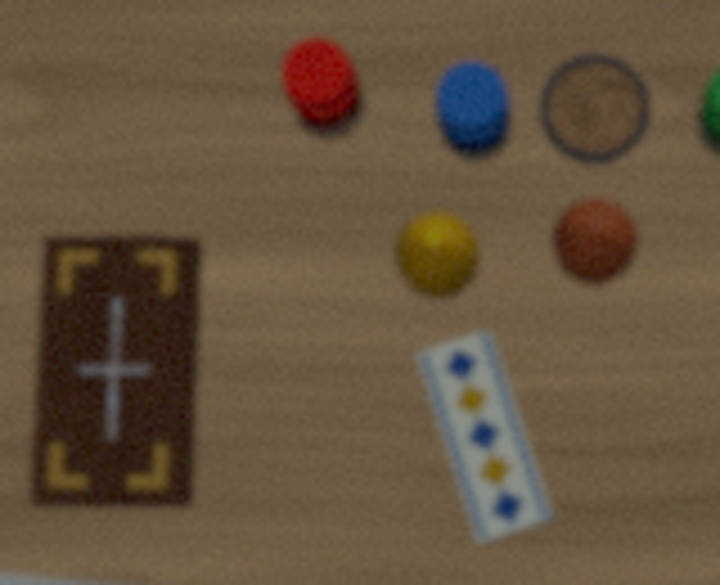

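View pics/t2.png

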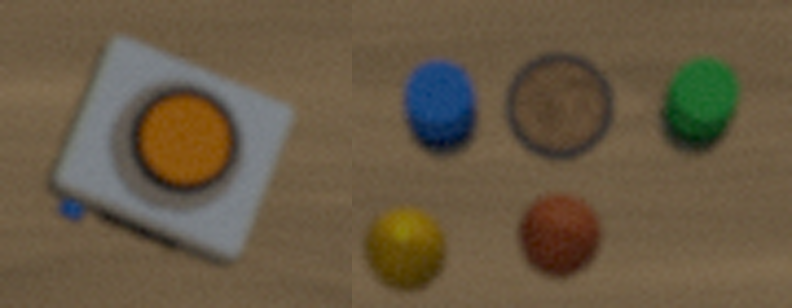

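Crop readings (crop pixels):
- **t1:** blue cap centre (473,97), coaster (596,108). Tile corners (417,353), (488,332), (552,520), (481,543). Stage corners (47,239), (200,240), (190,503), (34,504), with its cross at (114,369).
- **t2:** pad (184,139). Mixer corners (118,36), (295,108), (235,260), (58,186).

```bash
cat > h.py <<'E'
import numpy as np
from scipy.spatial.transform import Rotation as R
from plant import manip
def ray(n,u,v,z):
    p=manip.camera_params(n);q=p["orientation"]
    d=R.from_quat(q,scalar_first=True).apply(np.linalg.solve(p["intrinsics"],[u,v,1.]))
    return p["xyz"]+d*(z-p["xyz"][2])/d[2]
def proj(n,X):
    p=manip.camera_params(n)
    c=p["intrinsics"]@R.from_quat(p["orientation"],scalar_first=True).inv().apply(np.array(X)-p["xyz"]);return (c/c[2])[:2]
def rel(target,yaw=None):
    "shift in tool axes from measured pose to target (down-pointing); yaw = direction of tool y (mod pi)"
    s=manip.state();r=R.from_quat(s["tool_rot"],scalar_first=True)
    print("t",round(s["time"],2),"pos",s["tool_pos"].round(4),"F",s["contact_force"].round(1),"w",round(s["gripper_width"],3),"g",s["grasp_force"])
    print("tool dxyz",r.inv().apply(np.array(target)-s["tool_pos"]).round(4))
    if yaw is not None:
        y=np.array([np.cos(yaw),np.sin(yaw),0]); 
        if y@r.as_matrix()[:,1]<0:y=-y
        z=np.array([0,0,-1.]);G=R.from_matrix(np.c_[np.cross(y,z),y,z])
        print("rotvec",(r.inv()*G).as_rotvec().round(4))
E
python3 - <<'E'
from h import *
np.set_printoptions(precision=4,suppress=True)
def T(s,o,x,y,z): return ray("top",(x+.5)/s-.5+o[0],(y+.5)/s-.5+o[1],z)
a=(4.5,(205,150));b=(4.4,(380,190));c=(4.4,(290,150))
for n,f,x,y,z in [("blue",a,473,97,.095),("red",a,319,76,.095),("coaster",a,596,108,.006),("coaster2",c,208,106,.006),("green",c,354,94,.095),("yellow",a,438,253,.03),("ruby",a,596,240,.03),("pad",b,184,139,.086)]:
    P=T(*f,x,y,z);print(n,P,proj("scene",P))
def quad(n,f,pts,z):
    Q=np.array([T(*f,x,y,z) for x,y in pts]);e=np.diff(np.r_[Q,Q[:1]],axis=0)
    print(n,Q.mean(0),proj("scene",Q.mean(0)),"len",np.hypot(e[:,0],e[:,1]),"ang",np.degrees(np.arctan2(e[:,1],e[:,0])))
quad("tile",a,[(417,353),(488,332),(552,520),(481,543)],.01)
quad("stage",a,[(47,239),(200,240),(190,503),(34,504)],.02)
quad("stops",a,[(60,251),(176,250),(167,489),(48,490)],.026)
print("cross",T(*a,114,369,.02))
quad("mixer",b,[(118,36),(295,108),(235,260),(58,186)],.056)
s=manip.state();print(R.from_quat(s["tool_rot"],scalar_first=True).as_matrix())
E
```

```text
blue [0.6701 0.0371 0.095 ] [355.5878 201.3647]
red [0.6849 0.1422 0.095 ] [377.692  182.4243]
coaster [ 0.6853 -0.0487  0.006 ] [343.5066 245.8695]
coaster2 [ 0.685  -0.0482  0.006 ] [343.5047 245.6986]
green [ 0.6706 -0.1471  0.095 ] [320.6715 243.175 ]
yellow [0.5743 0.0632 0.03  ] [329.203  201.4285]
ruby [ 0.5836 -0.0477  0.03  ] [311.768  225.2413]
pad [ 0.5173 -0.2992  0.086 ] [233.4026 260.0147]
tile [0.4477 0.0306 0.01  ] [286.7565 197.5579] len [0.0522 0.1392 0.0517 0.1403] ang [ -73.3082 -161.0774  107.9291   19.1152]
stage [0.4928 0.2875 0.02  ] [342.2382 156.307 ] len [0.1089 0.1853 0.1083 0.1869] ang [-90.3618 179.6709  90.4824  -0.1492]
stops [0.4929 0.2898 0.026 ] [342.6897 154.4787] len [0.0821 0.1677 0.0823 0.1678] ang [-89.4763 179.8154  90.591   -0.2856]
cross [0.4934 0.2902 0.02  ]
mixer [ 0.5162 -0.3001  0.056 ] [233.9719 268.351 ] len [0.1321 0.1159 0.1308 0.1156] ang [-112.8619  156.3738   66.9704  -22.9797]
[[ 0.9744  0.2249 -0.0002]
 [ 0.2249 -0.9744  0.0018]
 [ 0.0002 -0.0018 -1.    ]]
```

```bash
python3 - <<'E'
import cv2
from h import *
a=cv2.imread("pics/scene0.png");o=(195,140);s=4
c=cv2.resize(a[140:290,195:395],None,fx=s,fy=s,interpolation=cv2.INTER_CUBIC)
for X in [(.6701,.0371,.095),(.6701,.0371,0),(.6852,-.0485,.006),(.517,-.2995,.086),(.4477,.0306,.01),(.493,.289,.02)]:
    p=(proj("scene",X)-o+.5)*s-.5;cv2.drawMarker(c,tuple(int(round(v)) for v in p),(255,0,255),0,14,1)
cv2.imwrite("pics/s1.png",c)
rel((.6701,.0371,.20))
E
```

```text
t 0.1 pos [ 0.1405 -0.6084  0.2302] F [-0.4 -0.4 -0.5] w 0.999 g 0.0
tool dxyz [ 0.6612 -0.5098  0.0313]
```

View pics/s1.png

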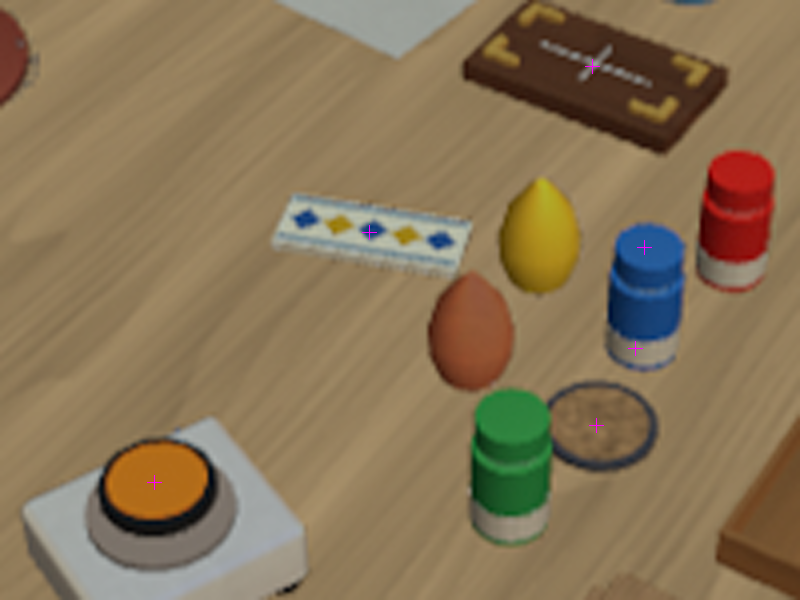

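The scene view matches the top view to about 1 px, with a constant shift of about 1 px to the right. I'm adding half of that, so blue is at (0.671, 0.0376). Moving above blue now.

```bash
R='[[1,0.044,-0.034,0.002,0,0,0],[1,0.044,-0.034,0.002,0,0,0]]'; unset R
python3 shift.py '[[1,0.044,-0.034,0,0,0,0],[1,0.044,-0.034,0,0,0,0],[1,0.044,-0.034,0,0,0,0],[1,0.044,-0.034,0,0,0,0],[1,0.044,-0.034,0,0,0,0]]'
python3 shift.py '[[1,0.044,-0.034,0,0,0,0],[1,0.044,-0.034,0,0,0,0],[1,0.044,-0.034,0,0,0,0],[1,0.044,-0.034,0,0,0,0],[1,0.044,-0.034,0,0,0,0]]'
python3 shift.py '[[1,0.044,-0.034,0,0,0,0],[1,0.044,-0.034,0,0,0,0],[1,0.044,-0.034,0,0,0,0],[1,0.03,-0.025,0,0,0,0],[1,0,0,0,0,0,0]]'
python3 -c "
from h import *
rel((.671,.0376,.030),np.radians(-77))"
```

```text
time: 0.72
tool_pos: [0.3174, -0.3921, 0.2308]
tool_rot: [-0.0, 0.994, 0.113, -0.0]
contact_force: [0.7, -1.2, 0.6]
gripper_width: 1.003
grasp_force: 0.0
time: 1.35
tool_pos: [0.4935, -0.177, 0.231]
tool_rot: [0.0, 0.994, 0.113, -0.0]
contact_force: [0.6, -0.8, 0.6]
gripper_width: 1.001
grasp_force: 0.0
time: 1.98
tool_pos: [0.6227, -0.0164, 0.2303]
tool_rot: [-0.0, 0.993, 0.115, -0.001]
contact_force: [0.0, -0.3, -0.2]
gripper_width: 1.002
grasp_force: 0.0
t 1.98 pos [ 0.6227 -0.0164  0.2303] F [ 0.  -0.3 -0.2] w 1.002 g 0.0
tool dxyz [ 0.0597 -0.0414  0.2003]
rotvec [-0.0008  0.0013  0.0035]
```

```bash

python3 shift.py '[[1,0.03,-0.021,0.02,0,0,0],[1,0.03,-0.02,0.02,0,0,0],[1,0,0,0.03,0,0,0],[1,0,0,0.03,0,0,0],[1,0,0,0,0,0,0]]'
python3 -c "
from h import *
rel((.671,.0376,.030))
import cv2
a=cv2.resize(manip.grab_frame('scene')[130:290,290:430,::-1],None,fx=3.7,fy=3.7,interpolation=2);cv2.imwrite('pics/g1.png',a)"
```

```text
time: 2.6
tool_pos: [0.6685, 0.034, 0.1274]
tool_rot: [-0.0, 0.994, 0.113, -0.004]
contact_force: [-0.3, 0.2, 0.3]
gripper_width: 1.001
grasp_force: 0.0
t 2.6 pos [0.6685 0.034  0.1274] F [-0.3  0.2  0.3] w 1.001 g 0.0
tool dxyz [ 0.004  -0.0027  0.0974]
```

View pics/g1.png

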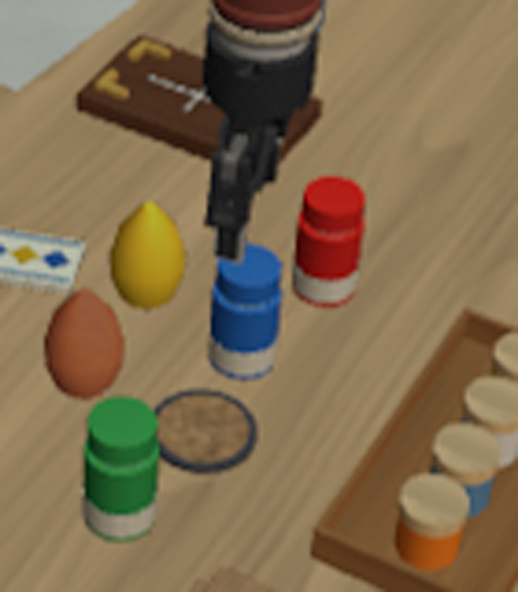

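The near fingertip is at about (230,255) in the crop (original 352,199), and the blue cap is at (249,262). I'll check the fingertip against its projection.

```bash
python3 -c "
from h import *
t=np.array([.6685,.034,.1274]);y=np.array([.2249,-.9744,0])
for w in (.043,.05,.057): print(proj('scene',t+w*y+[0,0,.013]))
print(proj('scene',(.671,.0376,.095)), 'cap seen', 290+249/3.7,130+262/3.7)"
```

```text
[351.25127541 199.06610639]
[350.52755717 200.75671781]
[349.79824981 202.46038547]
[355.95898265 201.38000669] cap seen 357.2972972972973 200.8108108108108
```

The scene camera's +1.3 px shift also shows on the fingers, so the top-view estimates were right and I'll use those. Descending and gripping.

```bash

python3 shift.py '[[1,0.0025,-0.0025,0.02,0,0,0],[1,0,0,0.03,0,0,0],[1,0,0,0.03,0,0,0],[1,0,0,0.017,0,0,0],[1,0,0,0,0,0,0]]'
python3 shift.py '[[0.7,0,0,0,0,0,0],[0.7,0,0,0,0,0,0],[0,0,0,0,0,0,0],[0,0,0,0,0,0,0],[0,0,0,0,0,0,0]]'
python3 shift.py '[[0,0,0,0,0,0,0],[0,0,0,0,0,0,0]]'
python3 -c "
from h import *
rel((.6701,.0371,.030))"
```

```text
time: 3.28
tool_pos: [0.6723, 0.0379, 0.0329]
tool_rot: [-0.0, 0.994, 0.113, -0.001]
contact_force: [-0.0, -0.3, 0.7]
gripper_width: 1.0
grasp_force: 0.0
time: 3.9
tool_pos: [0.6746, 0.0379, 0.0362]
tool_rot: [0.0, 0.994, 0.113, 0.002]
contact_force: [-0.4, 1.3, 6.3]
gripper_width: 0.596
grasp_force: 62.6
time: 4.15
tool_pos: [0.6746, 0.0379, 0.0362]
tool_rot: [0.0, 0.994, 0.113, 0.002]
contact_force: [-0.8, -0.3, 6.7]
gripper_width: 0.594
grasp_force: 62.6
t 4.15 pos [0.6746 0.0379 0.0362] F [-0.8 -0.3  6.7] w 0.594 g 62.63311743736267
tool dxyz [-0.0046 -0.0002  0.0062]
```

Gripped. Lifting, then measuring the jar relative to the TCP.

```bash

python3 shift.py '[[0,0,0,-0.01,0,0,0],[0,0,0,-0.03,0,0,0],[0,0,0,-0.04,0,0,0],[0,0,0,-0.05,0,0,0],[0,0,0,-0.04,0,0,0]]'
python3 shift.py '[[0,0,0,0,0,0,0],[0,0,0,0,0,0,0]]'
python3 -c "
from h import *
rel((.5172,-.2994,.20))
import cv2
f=lambda n,r,c:cv2.resize(manip.grab_frame(n)[r:r+110,c:c+100,::-1],None,fx=4,fy=4,interpolation=2)
cv2.imwrite('pics/g2.png',cv2.hconcat([f('scene',110,305),f('top',110,265)]))"
```

```text
time: 4.78
tool_pos: [0.673, 0.0378, 0.2061]
tool_rot: [0.0, 0.994, 0.113, 0.0]
contact_force: [-0.2, -0.5, -1.8]
gripper_width: 0.595
grasp_force: 62.4
time: 5.03
tool_pos: [0.6722, 0.0379, 0.2025]
tool_rot: [-0.0, 0.994, 0.113, -0.001]
contact_force: [0.3, 0.4, -2.1]
gripper_width: 0.591
grasp_force: 62.4
t 5.03 pos [0.6722 0.0379 0.2025] F [ 0.3  0.4 -2.1] w 0.591 g 62.41503596305847
tool dxyz [-0.2269  0.2938  0.0029]
```

View pics/g2.png

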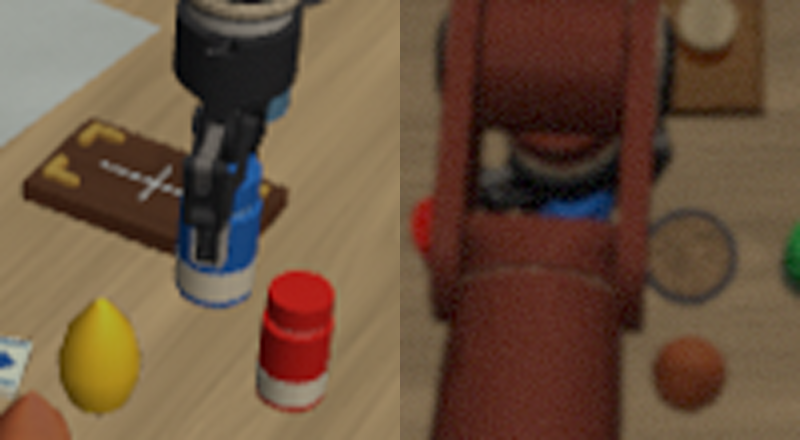

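The jar hangs upright. In the scene crop its base spans columns 176–254 (original u ≈ 358.8), with its lowest edge at row 304 (v ≈ 186).

```bash
python3 -c "
from h import *
t=np.array([.6722,.0379,.1663]);x=np.array([.974,.225,0])
a=np.linspace(0,6.283,200)
for d in (-.006,-.003,0,.003):
    P=np.array([proj('scene',t+d*x+[.026*np.cos(i),.026*np.sin(i),0]) for i in a])
    print(d,(P[:,0].min()+P[:,0].max())/2+1.3,P[:,1].max())"
```

```text
-0.006 357.2467515068519 186.9456104866131
-0.003 358.3545714925846 187.1920476963368
0 359.46354368966496 187.43874502938706
0.003 360.57366989660153 187.68570289783565
```

```bash

python3 shift.py '[[0,-0.025,0.03,0,0,0,0],[0,-0.037,0.048,0,0,0,0],[0,-0.037,0.048,0,0,0,0],[0,-0.037,0.048,0,0,0,0],[0,-0.037,0.048,0,0,0,0]]'
python3 shift.py '[[0,-0.032,0.042,0,0,0,0],[0,-0.016,0.025,0.01,0,0,0],[0,0,0,0.02,0,0,0],[0,0,0,0.02,0,0,0],[0,0,0,0,0,0,0]]'
python3 shift.py '[[0,0,0,0,0,0,0],[0,0,0,0,0,0,0]]'
python3 -c "
from h import *
rel((.5191,-.299,.122),np.radians(-77))"
```

```text
time: 5.75
tool_pos: [0.5526, -0.2184, 0.2019]
tool_rot: [-0.001, 0.994, 0.113, -0.001]
contact_force: [0.3, -0.5, -1.6]
gripper_width: 0.595
grasp_force: 62.6
time: 6.38
tool_pos: [0.5214, -0.291, 0.1502]
tool_rot: [-0.003, 0.993, 0.114, -0.003]
contact_force: [-0.2, -0.1, -1.6]
gripper_width: 0.595
grasp_force: 62.6
time: 6.62
tool_pos: [0.5237, -0.2933, 0.1554]
tool_rot: [0.001, 0.994, 0.114, 0.001]
contact_force: [-0.3, 0.1, -1.8]
gripper_width: 0.593
grasp_force: 62.6
t 6.62 pos [ 0.5237 -0.2933  0.1554] F [-0.3  0.1 -1.8] w 0.593 g 62.63862490653992
tool dxyz [-0.0058  0.0045  0.0334]
rotvec [ 0.0014 -0.0012  0.0009]
```

```bash

python3 shift.py '[[0,-0.005,0.004,0.008,0,0,0],[0,0,0,0.008,0,0,0],[0,0,0,0,0,0,0],[0,0,0,0,0,0,0]]'
python3 -c "
from h import *
rel((.5191,-.299,.122),np.radians(-77))
import cv2
f=lambda n,r,c:cv2.resize(manip.grab_frame(n)[r:r+120,c:c+110,::-1],None,fx=3.6,fy=3.6,interpolation=2)
cv2.imwrite('pics/p1.png',cv2.hconcat([f('scene',185,180),f('top',150,360)]))
for d in (0,):
  for c,r,z in (((.5172,-.2994),.026,.094),((.5172,-.2994),.036,.086)):
    P=np.array([proj('scene',[c[0]+r*np.cos(i),c[1]+r*np.sin(i),z]) for i in np.linspace(0,6.28,200)]);print((P[:,0].min()+P[:,0].max())/2+1.3,P[:,0].min()+1.3,P[:,0].max()+1.3,P[:,1].min(),P[:,1].max())
"
```

```text
time: 7.12
tool_pos: [0.5188, -0.2985, 0.1381]
tool_rot: [-0.0, 0.994, 0.113, -0.0]
contact_force: [0.5, 0.0, -1.6]
gripper_width: 0.592
grasp_force: 62.6
t 7.12 pos [ 0.5188 -0.2985  0.1381] F [ 0.5  0.  -1.6] w 0.592 g 62.63887166976929
tool dxyz [0.0001 0.0006 0.0161]
rotvec [-0.0002  0.0001 -0.0002]
234.2955636351099 223.34382105332807 245.24730621689167 249.83722724784957 266.04364263236454
234.58432014471077 219.48491018140757 249.683730108014 249.08640832148538 271.5362840629557
```

View pics/p1.png

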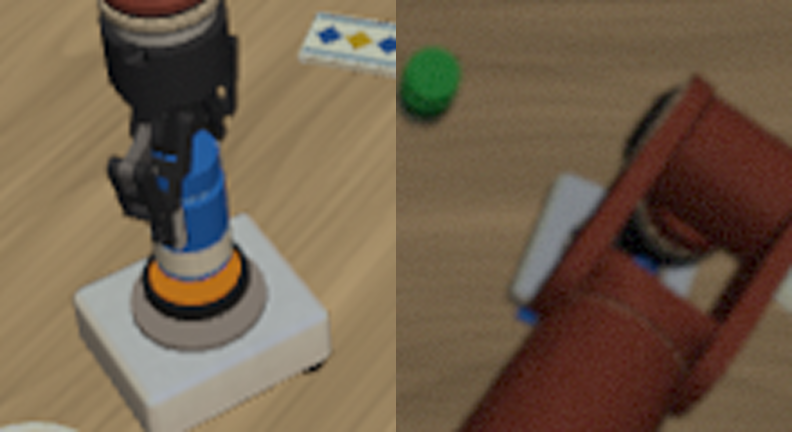

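The jar sits centred over the pad: jar column 194, pad column 195. Pressing down slowly.

```bash

python3 shift.py '[[0,0,0,0.006,0,0,0],[0,0,0,0.005,0,0,0],[0,0,0,0.003,0,0,0],[0,0,0,0.002,0,0,0],[0,0,0,0.002,0,0,0]]'
python3 shift.py '[[0,0,0,0.003,0,0,0],[0,0,0,0.003,0,0,0],[0,0,0,0.002,0,0,0],[0,0,0,0,0,0,0]]'
python3 shift.py '[[0,0,0,0.002,0,0,0],[0,0,0,0.002,0,0,0],[0,0,0,0,0,0,0]]'
```

```text
time: 7.85
tool_pos: [0.519, -0.2984, 0.121]
tool_rot: [-0.0, 0.994, 0.113, -0.0]
contact_force: [-1.7, 0.8, 3.6]
gripper_width: 0.595
grasp_force: 62.6
time: 8.35
tool_pos: [0.5192, -0.2986, 0.1136]
tool_rot: [0.0, 0.994, 0.113, 0.0]
contact_force: [-4.0, 1.8, 8.0]
gripper_width: 0.593
grasp_force: 63.0
time: 8.72
tool_pos: [0.5195, -0.2987, 0.1121]
tool_rot: [0.0, 0.994, 0.113, 0.0]
contact_force: [-7.8, 6.3, 17.6]
gripper_width: 0.598
grasp_force: 64.4
```

```bash

python3 shift.py '[[0,0,0,0.001,0,0,0],[0,0,0,0,0,0,0],[0,0,0,0,0,0,0],[0,0,0,0,0,0,0],[0,0,0,0,0,0,0]]'
python3 shift.py '[[0,0,0,0,0,0,0],[0,0,0,0,0,0,0],[0,0,0,0,0,0,0],[0,0,0,0,0,0,0],[0,0,0,0,0,0,0]]'
python3 shift.py '[[0,0,0,0,0,0,0],[0,0,0,0,0,0,0],[0,0,0,0,0,0,0],[0,0,0,0,0,0,0],[0,0,0,0,0,0,0]]'
python3 -c "
from h import *
import cv2
f=lambda n,r,c:cv2.resize(manip.grab_frame(n)[r:r+120,c:c+110,::-1],None,fx=5,fy=5,interpolation=2)
cv2.imwrite('pics/p2.png',f('scene',185,180))
"
```

```text
time: 9.35
tool_pos: [0.5196, -0.2987, 0.1121]
tool_rot: [0.0, 0.994, 0.113, 0.0]
contact_force: [-9.3, 6.2, 21.7]
gripper_width: 0.592
grasp_force: 64.7
time: 9.98
tool_pos: [0.5196, -0.2988, 0.1121]
tool_rot: [0.0, 0.994, 0.113, 0.0]
contact_force: [-8.6, 6.7, 21.9]
gripper_width: 0.594
grasp_force: 64.7
time: 10.6
tool_pos: [0.5196, -0.2987, 0.1121]
tool_rot: [0.0, 0.994, 0.113, 0.0]
contact_force: [-7.9, 7.1, 21.9]
gripper_width: 0.593
grasp_force: 64.7
```

View pics/p2.png

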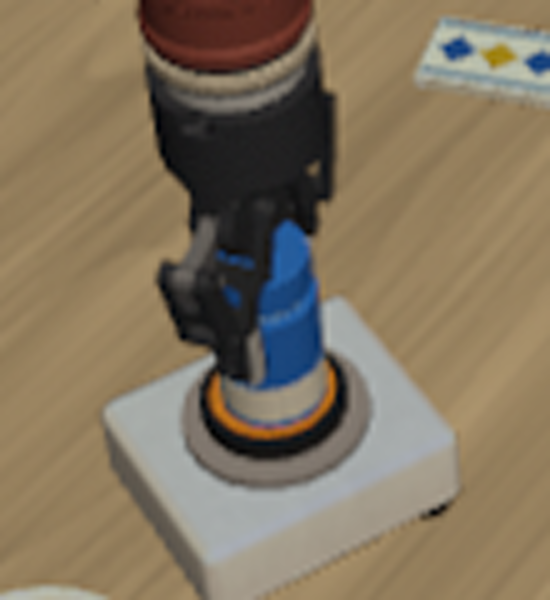

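The pad is at its stop: the force rose with no further motion, and jar and pad stay centred at columns 275 and 274. I'll hold a moment longer, then lift and carry the jar to the coaster.

```bash

python3 shift.py '[[0,0,0,0,0,0,0],[0,0,0,0,0,0,0],[0,0,0,-0.006,0,0,0],[0,0,0,-0.008,0,0,0],[0,0,0,-0.015,0,0,0]]'
python3 shift.py '[[0,0,0,-0.03,0,0,0],[0,0,0,-0.03,0,0,0],[0,0,0,-0.02,0,0,0],[0,0,0,0,0,0,0],[0,0,0,0,0,0,0]]'
python3 -c "
from h import *
rel((.687,-.048,.20),np.radians(-77))"
```

```text
time: 11.28
tool_pos: [0.5185, -0.2981, 0.1356]
tool_rot: [-0.0, 0.994, 0.113, -0.0]
contact_force: [-0.3, -0.5, -1.8]
gripper_width: 0.595
grasp_force: 62.4
time: 11.9
tool_pos: [0.5183, -0.298, 0.2147]
tool_rot: [-0.001, 0.994, 0.113, -0.001]
contact_force: [-0.0, 0.7, -1.7]
gripper_width: 0.596
grasp_force: 62.4
t 11.9 pos [ 0.5183 -0.298   0.2147] F [-0.   0.7 -1.7] w 0.596 g 62.412203550338745
tool dxyz [ 0.2206 -0.2057  0.0148]
rotvec [-0.0017  0.0014 -0.0001]
```

```bash

python3 shift.py '[[0,0.025,-0.023,0,0,0,0],[0,0.037,-0.034,0,0,0,0],[0,0.04,-0.038,0,0,0,0],[0,0.04,-0.038,0,0,0,0],[0,0.037,-0.034,0,0,0,0]]'
python3 shift.py '[[0,0.027,-0.025,0,0,0,0],[0,0.0146,-0.0137,0,0,0,0],[0,0,0,0,0,0,0],[0,0,0,0,0,0,0],[0,0,0,0,0,0,0]]'
python3 -c "
from h import *
rel((.687,-.048,.20),np.radians(-77))"
```

```text
time: 12.52
tool_pos: [0.6557, -0.0935, 0.2139]
tool_rot: [-0.001, 0.994, 0.113, -0.002]
contact_force: [0.8, 0.1, -1.8]
gripper_width: 0.594
grasp_force: 62.5
time: 13.15
tool_pos: [0.6871, -0.0498, 0.2164]
tool_rot: [0.0, 0.994, 0.112, -0.0]
contact_force: [0.1, -1.1, -1.0]
gripper_width: 0.592
grasp_force: 62.5
t 13.15 pos [ 0.6871 -0.0498  0.2164] F [ 0.1 -1.1 -1. ] w 0.592 g 62.5489604473114
tool dxyz [ 0.0003 -0.0017  0.0164]
rotvec [ 0.0003  0.0002 -0.0018]
```

```bash

python3 shift.py '[[0,0,-0.0015,0.03,0,0,0],[0,0,0,0.045,0,0,0],[0,0,0,0.045,0,0,0],[0,0,0,0.03,0,0,0],[0,0,0,0.01,0,0,0]]'
python3 shift.py '[[0,0,0,0,0,0,0],[0,0,0,0,0,0,0]]'
python3 -c "
from h import *
rel((.687,-.048,.042),np.radians(-77))
import cv2
cv2.imwrite('pics/c1.png',cv2.resize(manip.grab_frame('scene')[165:285,285:395,::-1],None,fx=5,fy=5,interpolation=2))"
```

```text
time: 13.78
tool_pos: [0.6852, -0.0476, 0.0536]
tool_rot: [-0.001, 0.994, 0.113, -0.002]
contact_force: [-0.5, 0.3, -1.5]
gripper_width: 0.596
grasp_force: 62.5
time: 14.02
tool_pos: [0.6888, -0.0475, 0.0588]
tool_rot: [0.001, 0.994, 0.113, 0.002]
contact_force: [0.4, 0.9, -1.7]
gripper_width: 0.593
grasp_force: 62.5
t 14.03 pos [ 0.6888 -0.0475  0.0588] F [ 0.4  0.9 -1.7] w 0.593 g 62.501381635665894
tool dxyz [-0.0019  0.0001  0.0168]
rotvec [ 0.0015 -0.0035 -0.0004]
```

View pics/c1.png

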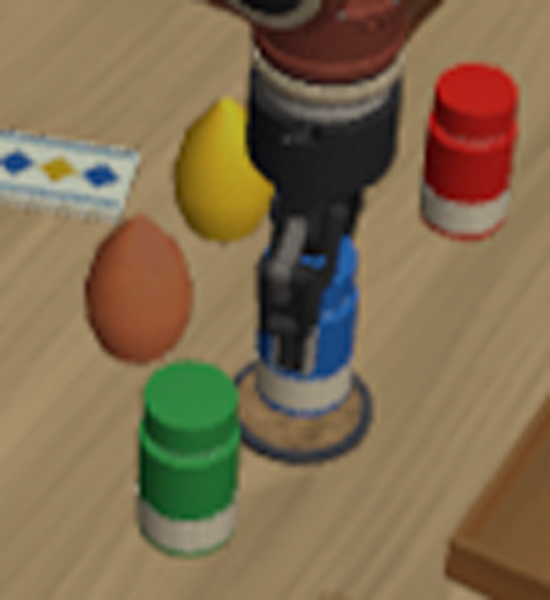

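The jar base is at columns 256–354, centre 305, over the coaster at about 305, so it's centred to about 1 mm. Lowering gently.

```bash

python3 shift.py '[[0,-0.001,0,0.006,0,0,0],[0,0,0,0.005,0,0,0],[0,0,0,0.002,0,0,0],[0,0,0,0,0,0,0],[0,0,0,0,0,0,0]]'
python3 shift.py '[[0,0,0,0.002,0,0,0],[0,0,0,0,0,0,0],[0,0,0,0,0,0,0]]'
python3 -c "
from h import *
rel((.687,-.048,.042),np.radians(-77))"
```

```text
time: 14.7
tool_pos: [0.6864, -0.0472, 0.0434]
tool_rot: [0.0, 0.994, 0.113, 0.0]
contact_force: [0.4, 0.1, -2.3]
gripper_width: 0.592
grasp_force: 62.5
time: 15.08
tool_pos: [0.6867, -0.0472, 0.0423]
tool_rot: [0.0, 0.994, 0.113, 0.0]
contact_force: [-2.0, 1.1, 5.1]
gripper_width: 0.598
grasp_force: 63.1
t 15.07 pos [ 0.6867 -0.0472  0.0423] F [-2.   1.1  5.1] w 0.598 g 63.10153126716614
tool dxyz [0.0001 0.0008 0.0003]
rotvec [ 0.0003 -0.0008 -0.0001]
```

```bash

python3 shift.py '[[0.65,0,0,0,0,0,0],[0.75,0,0,0,0,0,0],[0.85,0,0,0,0,0,0],[0.85,0,0,0,0,0,0],[0.85,0,0,0,0,0,0]]'
python3 shift.py '[[0.85,0,0,-0.02,0,0,0],[0.85,0,0,-0.04,0,0,0],[0.85,0,0,-0.05,0,0,0],[1,0,0,-0.05,0,0,0],[1,0,0,0,0,0,0]]'
python3 -c "
from h import *
rel((.4475,.0306,.12),np.radians(-71.2))"
```

```text
time: 15.7
tool_pos: [0.6863, -0.0472, 0.0412]
tool_rot: [-0.0, 0.994, 0.113, -0.0]
contact_force: [0.0, 0.3, 0.1]
gripper_width: 0.849
grasp_force: 0.0
time: 16.32
tool_pos: [0.6898, -0.0478, 0.2106]
tool_rot: [0.002, 0.994, 0.113, 0.007]
contact_force: [0.2, -0.3, 0.3]
gripper_width: 0.999
grasp_force: 0.0
t 16.32 pos [ 0.6898 -0.0478  0.2106] F [ 0.2 -0.3  0.3] w 0.999 g 0.0
tool dxyz [-0.2196 -0.1313  0.0871]
rotvec [ 0.006  -0.0124 -0.1012]
```

```bash

python3 shift.py '[[1,-0.03,-0.018,0,0,0,0],[1,-0.045,-0.027,0,0,0,0],[1,-0.045,-0.027,0,0,0,0],[1,-0.045,-0.027,0,0,0,0],[1,-0.036,-0.021,0,0,0,0]]'
python3 shift.py '[[1,-0.0186,-0.011,0,0,0,0],[1,0,0,0.04,0,0,-0.1],[1,0,0,0.04,0,0,0],[1,0,0,0,0,0,0],[1,0,0,0,0,0,0]]'
python3 -c "
from h import *
rel((.4475,.0306,.0),np.radians(-71.2))
import cv2
cv2.imwrite('pics/top2.png',manip.grab_frame('top')[:,:,::-1])"
```

```text
time: 16.95
tool_pos: [0.4613, 0.0252, 0.201]
tool_rot: [-0.0, 0.994, 0.113, -0.0]
contact_force: [0.0, -0.4, 1.0]
gripper_width: 1.002
grasp_force: 0.0
time: 17.58
tool_pos: [0.4436, 0.031, 0.1228]
tool_rot: [0.0, 0.987, 0.163, 0.001]
contact_force: [-0.7, 0.2, 0.4]
gripper_width: 1.004
grasp_force: 0.0
t 17.57 pos [0.4436 0.031  0.1228] F [-0.7  0.2  0.4] w 1.004 g 0.0
tool dxyz [0.0034 0.0015 0.1228]
rotvec [ 0.0007 -0.0015 -0.0014]
```

```bash

python3 shift.py '[[0.8,0.0034,0.0015,0.035,0,0,0],[0.8,0,0,0.04,0,0,0],[0.8,0,0,0.025,0,0,0],[0.8,0,0,0,0,0,0],[0.8,0,0,0,0,0,0]]'
python3 shift.py '[[0.8,0,0,0.01,0,0,0],[0.8,0,0,0.005,0,0,0],[0.8,0,0,0,0,0,0],[0.8,0,0,0,0,0,0]]'
python3 -c "
from h import *
rel((.4475,.0306,.0),np.radians(-71.2))"
```

```text
time: 18.25
tool_pos: [0.4485, 0.0306, 0.0236]
tool_rot: [0.0, 0.987, 0.163, 0.002]
contact_force: [-0.2, -0.0, -0.3]
gripper_width: 0.798
grasp_force: 0.0
time: 18.75
tool_pos: [0.4466, 0.0308, 0.0064]
tool_rot: [0.0, 0.987, 0.163, 0.0]
contact_force: [0.1, 0.2, -0.4]
gripper_width: 0.802
grasp_force: 0.0
t 18.75 pos [0.4466 0.0308 0.0064] F [ 0.1  0.2 -0.4] w 0.802 g 0.0
tool dxyz [0.0008 0.0005 0.0064]
rotvec [ 0.     -0.     -0.0013]
```

```bash

python3 shift.py '[[0.72,0,0,0.004,0,0,0],[0.72,0,0,0.002,0,0,0],[0.72,0,0,0,0,0,0],[0.72,0,0,0,0,0,0]]'
python3 shift.py '[[0.72,0,0,0.002,0,0,0],[0.72,0,0,0,0,0,0],[0.72,0,0,0,0,0,0]]'
```

```text
time: 19.25
tool_pos: [0.4466, 0.0308, 0.0003]
tool_rot: [-0.0, 0.987, 0.163, -0.0]
contact_force: [0.3, -0.2, -0.3]
gripper_width: 0.72
grasp_force: 0.0
time: 19.62
tool_pos: [0.4465, 0.0308, -0.0017]
tool_rot: [-0.0, 0.987, 0.163, -0.0]
contact_force: [-0.3, -1.2, 0.1]
gripper_width: 0.724
grasp_force: 0.0
```

```bash

python3 shift.py '[[0.66,0,0,0,0,0,0],[0,0,0,0,0,0,0],[0,0,0,0,0,0,0],[0,0,0,0,0,0,0]]'
python3 shift.py '[[0,0,0,-0.005,0,0,0],[0,0,0,-0.015,0,0,0],[0,0,0,-0.03,0,0,0],[0,0,0,-0.04,0,0,0],[0,0,0,0,0,0,0]]'
python3 shift.py '[[0,0,0,0,0,0,0],[0,0,0,0,0,0,0]]'
python3 -c "
from h import *
rel((.493,.2888,.1),np.radians(-90))
import cv2
f=lambda n,r,c:cv2.resize(manip.grab_frame(n)[r:r+110,c:c+130,::-1],None,fx=3,fy=3,interpolation=2)
cv2.imwrite('pics/l1.png',cv2.hconcat([f('scene',110,240),f('top',180,250)]))"
```

```text
time: 20.12
tool_pos: [0.4469, 0.0307, -0.0011]
tool_rot: [0.0, 0.987, 0.163, 0.0]
contact_force: [-2.1, 0.4, 5.4]
gripper_width: 0.621
grasp_force: 63.8
time: 20.75
tool_pos: [0.4495, 0.0305, 0.0927]
tool_rot: [0.001, 0.987, 0.163, 0.004]
contact_force: [0.4, -0.5, -3.2]
gripper_width: 0.621
grasp_force: 63.5
time: 21.0
tool_pos: [0.4452, 0.0309, 0.0866]
tool_rot: [-0.0, 0.987, 0.163, -0.002]
contact_force: [-0.9, 0.0, -2.7]
gripper_width: 0.621
grasp_force: 63.5
t 21.0 pos [0.4452 0.0309 0.0866] F [-0.9  0.  -2.7] w 0.621 g 63.49458932876587
tool dxyz [ 0.1281 -0.2289 -0.0135]
rotvec [-0.0008  0.0032  0.3268]
```

View pics/l1.png

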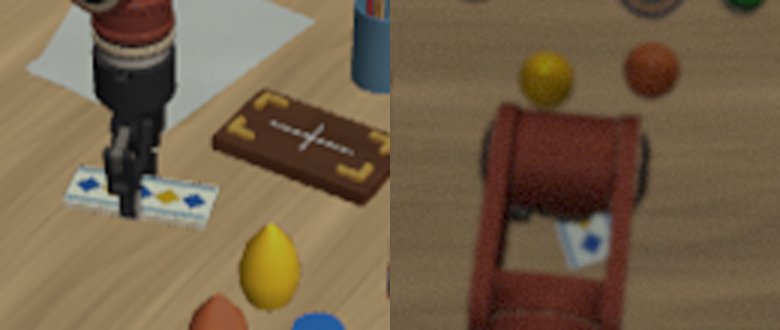

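The tile is held level between the fingers in both views. That picture was my 11th, one over the 10 allowed, so I won't view any more and will check by numbers only from here. Carrying the tile to the stage.

```bash

python3 shift.py '[[0,0.015,-0.027,0,0,0,0],[0,0.025,-0.045,0,0,0,0],[0,0.027,-0.048,0,0,0,0],[0,0.026,-0.046,0,0,0,0],[0,0.02,-0.035,0,0,0,0]]'
python3 shift.py '[[0,0.015,-0.028,0,0,0,0.08],[0,0,0,0,0,0,0.12],[0,0,0,0,0,0,0.1268],[0,0,0,0,0,0,0],[0,0,0,0,0,0,0]]'
python3 -c "
from h import *
rel((.4925,.2888,.019),np.radians(-90))"
```

```text
time: 21.72
tool_pos: [0.4886, 0.2593, 0.0873]
tool_rot: [0.0, 0.987, 0.163, -0.001]
contact_force: [1.0, 0.1, -2.7]
gripper_width: 0.625
grasp_force: 63.6
time: 22.35
tool_pos: [0.494, 0.2885, 0.0877]
tool_rot: [0.0, 1.0, 0.001, -0.001]
contact_force: [0.1, -0.3, -2.3]
gripper_width: 0.618
grasp_force: 63.7
t 22.35 pos [0.494  0.2885 0.0877] F [ 0.1 -0.3 -2.3] w 0.618 g 63.67785930633545
tool dxyz [-0.0014 -0.0003  0.0687]
rotvec [0.0004 0.001  0.0016]
```

```bash

python3 shift.py '[[0,-0.0015,0,0.02,0,0,0],[0,0,0,0.02,0,0,0],[0,0,0,0.01,0,0,0],[0,0,0,0,0,0,0],[0,0,0,0,0,0,0]]'
python3 -c "
from h import *
rel((.4925,.2888,.019),np.radians(-90))
import cv2
I=manip.grab_frame('scene');g=cv2.inRange(cv2.cvtColor(I,cv2.COLOR_RGB2HSV),(0,0,120),(179,70,255))
m=np.zeros_like(g);m[120:195,300:385]=g[120:195,300:385]
n,l,s,c=cv2.connectedComponentsWithStats(m);print(s[1:][s[1:,4]>15])
z=.035
print([ (proj('scene',(.493+a*.07,.2888+b*.0275,z))+[1.3,0]).round(1) for a in(-1,1) for b in(-1,1)])"
```

```text
time: 22.98
tool_pos: [0.4932, 0.2889, 0.0387]
tool_rot: [-0.0, 1.0, 0.0, 0.0]
contact_force: [-0.3, -0.9, -2.3]
gripper_width: 0.619
grasp_force: 63.7
t 22.98 pos [0.4932 0.2889 0.0387] F [-0.3 -0.9 -2.3] w 0.619 g 63.65615487098694
tool dxyz [-0.0007  0.0001  0.0197]
rotvec [-0.0003 -0.0008  0.0001]
[[300 120  37  31 635]
 [322 138  14  15  99]
 [342 144  26  18 247]]
[array([321.1, 149.8]), array([329.7, 141.6]), array([359.2, 163.8]), array([367.1, 155. ])]
```

The tile's image extents (columns 322–368) match the prediction (321–367). Lowering gently.

```bash

python3 shift.py '[[0,0,0,0.007,0,0,0],[0,0,0,0.006,0,0,0],[0,0,0,0.004,0,0,0],[0,0,0,0,0,0,0],[0,0,0,0,0,0,0]]'
python3 shift.py '[[0,0,0,0.002,0,0,0],[0,0,0,0.001,0,0,0],[0,0,0,0,0,0,0],[0,0,0,0,0,0,0]]'
```

```text
time: 23.65
tool_pos: [0.4929, 0.2888, 0.0214]
tool_rot: [-0.0, 1.0, 0.0, 0.0]
contact_force: [0.3, -0.3, -1.8]
gripper_width: 0.624
grasp_force: 63.7
time: 24.15
tool_pos: [0.4929, 0.2888, 0.0189]
tool_rot: [-0.0, 1.0, 0.0, 0.0]
contact_force: [-3.0, -1.8, 4.7]
gripper_width: 0.622
grasp_force: 64.4
```

Contact came at 18.9 mm, just where expected (19 mm). Releasing and retreating.

```bash

python3 shift.py '[[0.68,0,0,0,0,0,0],[0.75,0,0,0,0,0,0],[0.85,0,0,0,0,0,0],[0.85,0,0,0,0,0,0]]'
python3 shift.py '[[0.85,0,0,-0.02,0,0,0],[0.85,0,0,-0.04,0,0,0],[0.85,0,0,-0.05,0,0,0],[1,0,0,-0.05,0,0,0],[1,0,0,-0.05,0,0,0]]'
python3 shift.py '[[1,-0.03,0.05,0,0,0,0],[1,-0.03,0.05,0,0,0,0],[1,-0.03,0.05,0,0,0,0],[1,-0.02,0.03,0,0,0,0],[1,0,0,0,0,0,0]]'
python3 - <<'E'
from h import *
import cv2
I=manip.grab_frame('scene');H=cv2.cvtColor(I,cv2.COLOR_RGB2HSV)
def comp(lo,hi,r,c,a=15,name=""):
    g=cv2.inRange(H,lo,hi);m=np.zeros_like(g);m[r[0]:r[1],c[0]:c[1]]=g[r[0]:r[1],c[0]:c[1]]
    n,l,s,ct=cv2.connectedComponentsWithStats(m);k=s[1:,4]>a;print(name,s[1:][k].tolist(),ct[1:][k].round(1).tolist());return m
m=comp((0,0,120),(179,90,255),(130,185),(308,380),name="tile")
p=cv2.findNonZero(m)
print("box",cv2.minAreaRect(p))
print("tile pred",[(proj('scene',(.4937+a*.07,.2888+b*.0275,.03))+[1.3,0]).round(1).tolist() for a,b in((-1,-1),(-1,1),(1,1),(1,-1))])
comp((105,150,60),(125,255,255),(180,270),(325,375),name="blue")
print("cap pred",proj('scene',(.6852,-.0485,.101))+[1.3,0],"base",proj('scene',(.6852,-.0485,.006))+[1.3,0])
cv2.imwrite("pics/end_scene.png",I[:,:,::-1]);cv2.imwrite("pics/end_top.png",manip.grab_frame('top')[:,:,::-1])
E
```

```text
time: 24.65
tool_pos: [0.4928, 0.2888, 0.0182]
tool_rot: [-0.0, 1.0, -0.0, 0.0]
contact_force: [0.1, 1.1, -1.3]
gripper_width: 0.85
grasp_force: 0.0
time: 25.28
tool_pos: [0.4928, 0.2887, 0.2318]
tool_rot: [-0.0, 1.0, -0.0, 0.001]
contact_force: [1.2, 0.3, 0.9]
gripper_width: 0.998
grasp_force: 0.0
time: 25.9
tool_pos: [0.3823, 0.1075, 0.2298]
tool_rot: [-0.0, 1.0, -0.001, 0.002]
contact_force: [-0.6, -0.4, -0.6]
gripper_width: 1.001
grasp_force: 0.0
tile [[308, 130, 20, 15, 163], [322, 143, 45, 24, 436]] [[314.5, 134.7], [344.2, 154.8]]
box ((343.0, 156.5), (53.0, 70.0), 90.0)
tile pred [[321.3, 151.1], [329.8, 142.9], [367.2, 156.3], [359.2, 165.1]]
blue [[336, 215, 19, 30, 482]] [[345.1, 229.2]]
cap pred [346.56731309 220.28771208] base [344.80469419 245.79371957]
```

```bash
python3 - <<'E'
from h import *
import cv2
for f in("pics/top0.png","pics/end_top.png","pics/scene0.png","pics/end_scene.png"):
    H=cv2.cvtColor(cv2.imread(f),cv2.COLOR_BGR2HSV);out={}
    box=(190,265,150,380) if "top" not in f else (150,270,200,380)
    r=(150,220,260,385) if "top" in f else (150,285,295,395)
    for n,lo,hi in(("red",(0,200,90),(4,255,255)),("green",(50,150,50),(75,255,255)),("blue",(105,150,60),(125,255,255)),("yellow",(20,200,100),(28,255,255)),("ruby",(5,130,80),(13,200,255))):
        m=cv2.inRange(H,lo,hi)[r[0]:r[1],r[2]:r[3]];k,l,s,c=cv2.connectedComponentsWithStats(m)
        if k>1:
            i=1+s[1:,4].argmax();out[n]=(c[i]+[r[2],r[0]]).round(1).tolist()+[int(s[i,4])]
    print(f,out)
H=cv2.cvtColor(cv2.imread("pics/end_top.png"),cv2.COLOR_BGR2HSV)
m=cv2.inRange(H,(0,0,105),(179,80,255))[205:262,212:250];p=cv2.findNonZero(m);print("tile top",p is not None and (cv2.minAreaRect(p),len(p)))
print([proj('top',(.493+a*.07,.2888+b*.0275,.03)).round(1).tolist() for a,b in((-1,-1),(-1,1),(1,1),(1,-1))])
print("cap pred",proj('top',(.6852,-.0485,.101)))
E
```

```text
pics/top0.png {'red': [275.2, 166.7, 171], 'green': [369.0, 172.3, 193], 'blue': [309.6, 173.0, 201], 'yellow': [302.2, 202.3, 102], 'ruby': [337.5, 199.7, 141]}
pics/end_top.png {'red': [275.5, 167.1, 184], 'green': [368.9, 172.3, 193], 'blue': [337.3, 168.4, 207], 'yellow': [302.1, 202.4, 104], 'ruby': [337.4, 199.7, 150]}
pics/scene0.png {'red': [379.5, 190.9, 354], 'green': [322.4, 252.7, 494], 'blue': [356.1, 210.5, 428], 'yellow': [329.6, 199.5, 369], 'ruby': [312.4, 222.9, 470]}
pics/end_scene.png {'red': [379.5, 190.9, 354], 'green': [322.4, 252.7, 493], 'blue': [345.1, 229.2, 482], 'yellow': [329.6, 199.5, 369], 'ruby': [312.4, 222.9, 470]}
tile top (((18.11551856994629, 26.036205291748047), (16.67705535888672, 44.68745803833008), 3.3664605617523193), 600)
[[237.7, 253.8], [220.0, 253.7], [221.9, 209.3], [239.3, 209.3]]
cap pred [337.77806454 165.84740738]
```

```bash
python3 -c "
from plant import manip
print(manip.job_done())"
```

```text
the job is handed in; nothing more can be done
None
```

The job is handed in at about 26 s: the mixer pad was held fully down for about 2 s, the blue jar stands on the coaster, the tile lies between the stage's stops, and the jars and buds I re-measured had not moved (bowl and brush pot not re-measured); I viewed 11 pictures, one over the limit of 10.

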